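# Roll a belt roller into the V-blocks of a check stand

### The arm

A 7-joint arm with a two-finger parallel gripper is mounted at the origin on the work surface. World frame = base frame: x ahead of the robot, y to its left, z up, the work surface at z = 0. Lengths are in m, angles in rad, forces in N, time in s.
With the tool pointing down it reaches from about 0.425 to 0.875 m from the base axis. Payload 4.7 kg.
Tool frame: the origin (TCP) lies midway between the tips of the shut fingers; the grasp point (between the pads) lies 19 mm behind it; x points along the fingers, y is the direction in which the jaws open and shut, and the axes are right-handed (so a half turn about x gives the same grasp; the last joint's range is limited). The gripper opens to 87 mm and grips with 3 to 60 N. Pads are 19 mm wide; open, the fingers measure 117 mm over their backs; the gripper's body (75 mm by 190 mm) begins 51 mm behind the grasp point.
Start: joints at [-1.301, 0.321, -0.07, 1.45, 0.023, 1.371, -0.057], TCP at [0.164, 0.629, 0.223] pointing down, gripper open.
Joint ranges: [-2.86, 2.86], [-0.3, 2.09], [-1.38, 1.24], [0.06, 2.45], [-1.56, 4.7], [0.09, 2.05], [-2.69, 2.69]. Speed limits (rad/s): [2.57, 2.57, 3.14, 3.14, 3.14, 3.14, 3.14].

### API

Orientations are given as a rotation vector (axis times angle).
In Python, from bench import ctrl gives the robot as it stands. The module is installed in compiled form; this text tells all that it offers.
- The arm moves only by the shell command python3 -m jog 'ROWS' [FORCE]. ROWS is JSON, a list of rows, each an object with "rot": the turn, a rotation vector about the tool's x, y, z in units of 5 degrees (1.0 is 5 degrees), a list of three; "travel": the shift along the tool's x, y, z in units of 0.3 m (1.0 is 0.3 m), a list of three; "jaw": the closure, from -1 (fully open) to 1 (shut), so that 0 is half open. In form: [{"rot": [ax, ay, az], "travel": [tx, ty, tz], "jaw": jaw}, ...]. A call has 1 to 8 rows; each row shifts and turns the commanded pose from where the row before left it, along the tool's axes as they then stand; what a row does not reach is not made up. A row lasts 1/10 s, in which the tool goes at most 50 mm and 8.59 degrees, less where a joint would pass 70% of its speed; a pose out of reach is approached as far as the arm can. A call with a number of a shift or a turn outside -1 to 1 is refused whole. A call with a gripper value outside its range is refused whole. The fingers move at their own pace and stop on an object; FORCE is the grip in N (left out, the last holds). Time passes only in rows, so rows that do not move let the fingers close. It gives the time, the measured TCP pose, the force and the opening at its end, in the units of the state.
- ctrl.get_state(): the state, without advancing time (a new reading comes with each control period).
- ctrl.get_image(name): name is "scene" or "top"; returns the picture (400x640x3 uint8, red, green, blue); there is no depth.
- ctrl.camera_model(name): a dict with "mtx" (3x3 intrinsics, pixels), "extrinsics" (4x4, takes a point from world to camera coordinates). Camera axes: x right, y up, looking along -z (the intrinsics and any distortion apply to the point x, -y, -z); pixel columns grow to the right and rows downward; lengths in m; the calibration is good to about 2 mm. A picture is of the moment at which its call begins. camera_model takes no time and is no camera call.
- ctrl.close_job(): hands the job in, once; it reports no verdict.
The state is a dict: "time": time; "joint_positions": joint angles; "qd": joint speeds; "joint_torque": joint torques, N m; "position": TCP position; "tool_rot": TCP orientation; "ft_force": force on the tool from outside, world axes, zero at the start; "torque": the same for the moment, N m; "grip_width": opening from 0.0 (shut) to 1.0 (fully open).
Only numpy, scipy, OpenCV 4.12 (cv2) and the standard library are available. Lean on these libraries where they do the work, as an engineer would, in place of code of your own. Each camera call takes 0.05 s, during which the arm holds its last target.

### The job

Push the aluminium belt roller from its side so that it rolls along the black deck and drops into the two V-blocks, then push it lengthwise until its end rests against the end stop, ready for its run-out check. Only push it with the fingers, never lift it; do not shift the end stop, and leave the wooden sample, the green bearing housing and the jar where they are.

Things in the scene. Friction and masses are not known exactly. Their poses are not given: they have to be found in the camera images.
- stand: Fixed roller check stand: grey base plate, black loading deck, two steel V-blocks, end stop, dial gauge. Origin at bench level under the middle of the V axis; x points across the V-blocks away from the deck, y along the V axis towards the end stop, z up. Base plate 10 mm thick, x -225 to 120, y -160 to 180 mm; nothing else stands on it beyond the V-blocks' free (-y) end.
- deck (a point): Middle of the flat top of the black loading deck, 50 mm above the bench, 190 mm (along the stand's x) by 286 mm (along y). Its far edge meets the V-blocks, whose tops are level with it. The roller rolls freely here when pushed at or below its axis height (fingertips close over the deck); pressed from higher up it can jam against the fingers. Its axes are the stand's.
- v_axis (a point): Where the roller's middle axis line lies when in the V-blocks: over the stand's origin, 60.3 mm above the bench. The two steel V-blocks are each 30 mm long and centred 40 mm either side of this point along y, 54 mm wide, tops 50 mm high, with 90-degree grooves 36 mm wide and 18 mm deep. Its axes are the stand's.
- gauge (a point): Top of the post of the parked dial gauge, 128 mm above the bench. Gauge and post stand fixed beyond the V-blocks in the corner by the end stop: stand's x 68 to 108, y 56 to 170 mm. Not used; keep clear of them.
- roller_center (a point): Centre of the loose belt roller: aluminium tube 40 mm across, 150 mm long, blue bands near its ends, at each end a dark stub shaft 12 mm across, 15 mm long (180 mm over all); about 0.4 kg. Own y axis along the roller. Starts on the deck, axis 70 mm above the bench, within 0.2 rad of parallel to the V axis and 90 to 135 mm before it. It rolls with a little resistance and soon stops by itself.
- roller_tip (a point): Middle of the end face of the roller's stub shaft on the end-stop side, 90 mm from the roller's centre.
- roller_tail (a point): Middle of the end face of the roller's other stub shaft, 90 mm from the centre, the end to push on towards the stop.
- stop_face (a point): Middle of the face of the end stop: a steel disc 22 mm in diameter on the V axis, 60.3 mm above the bench, looking along the stand's -y, carried by an aluminium block 34 mm wide and 76 mm high behind it. Clamped on its rail 92 to 112 mm from the stand's origin; it slips only under some 60 N. Its axes are the stand's.
- sample: Bystander: loose dark wooden block 50 x 75 x 22 mm with a yellow band, lying on the bench on the stand's -y side. Origin: centre of its underside.
- bearing: Bystander: loose green pillow-block bearing housing, base 30 x 90 mm, 55 mm high, on the bench on the stand's +y side. Origin: centre of its underside.
- screw_jar: Bystander: loose glass jar with grey cap, 48 mm in diameter, 58 mm high, on the bench on the stand's +y side. Origin: centre of its underside.
Not all that is in view belongs to the job. There is more than one size of the part that bears roller_center; the job needs the smallest.

How it is judged:
By the outcome, as a careful person would: the job done as asked, in the order asked, and still so for the second after the job is handed in, with the robot touching nothing.
It also fails if it takes over 43 s, if anything falls off the work surface, if the arm or the gripper's body presses on something with over 40 N, if the wrist force passes 120 N, or if a joint passes its speed limit or range.

## Working session

There is one attempt and no reset: what is moved stays moved. The work goes in short steps, Python scripts to look and compute and a shell command to move; the robot and the scene stay as the last step left them, time stands still between calls to the robot, and variables do not carry over. Pictures are saved under pics/ and viewed, and the job is handed in when it is done.

```bash
mkdir -p pics
python3 - <<'E'
from bench import ctrl
import cv2
for n in("scene","top"):
    im=ctrl.get_image(n); cv2.imwrite(f"pics/{n}0.png",im[:,:,::-1])
    m=ctrl.camera_model(n); print(n,m)
print(ctrl.get_state())
E
```

```text
scene {'mtx': array([[445.42767605,   0.        , 320.66546893],
       [  0.        , 445.42767605, 198.35370052],
       [  0.        ,   0.        ,   1.        ]]), 'extrinsics': array([[ 0.13639685,  0.99064112, -0.00510575, -0.08232902],
       [-0.84084789,  0.11849454,  0.5281419 ,  0.36244242],
       [ 0.52380409, -0.06774373,  0.84914078, -1.39756829],
       [ 0.        ,  0.        ,  0.        ,  1.        ]])}
top {'mtx': array([[488.35197233,   0.        , 316.06637854],
       [  0.        , 488.35197233, 192.72645692],
       [  0.        ,   0.        ,   1.        ]]), 'extrinsics': array([[-1.68247837e-02, -9.99857770e-01, -1.16879642e-03,
         1.23186184e-02],
       [ 9.91509123e-01, -1.68350288e-02,  1.28942780e-01,
        -4.90753674e-01],
       [-1.28944117e-01,  1.01056207e-03,  9.91651347e-01,
        -1.53971671e+00],
       [ 0.00000000e+00,  0.00000000e+00,  0.00000000e+00,
         1.00000000e+00]])}
{'time': 0.1, 'joint_positions': array([-1.30090363,  0.32171959, -0.07008713,  1.45157935,  0.02258257,
        1.37079441, -0.05691151]), 'qd': array([ 0.00058101, -0.00250446, -0.00129058, -0.0011852 , -0.00010269,
       -0.00027274, -0.00079306]), 'joint_torque': array([ 1.93065516e-04, -4.92569339e+01, -4.05326849e-01, -3.13397670e+01,
       -6.39583077e-02,  3.95391241e-02,  7.57368252e-05]), 'position': array([0.16436967, 0.62835074, 0.22157669]), 'tool_rot': array([ 0.19944713,  1.56159591, -0.2021363 ]), 'ft_force': array([-0.17073671, -0.39492509, -0.57231718]), 'torque': array([-0.01544761,  0.01139198,  0.02330771]), 'grip_width': 1.0014634627394718}
```

View pics/top0.png

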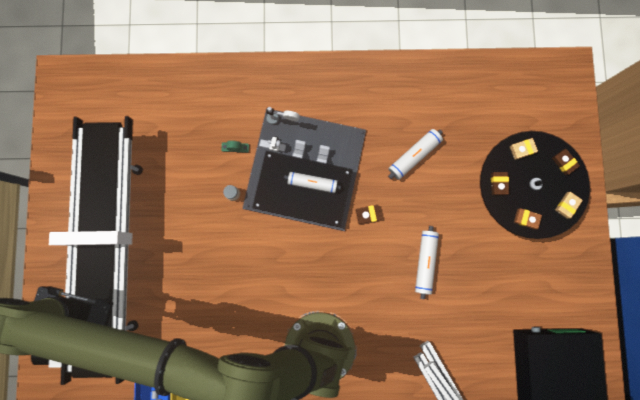

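View pics/scene0.png

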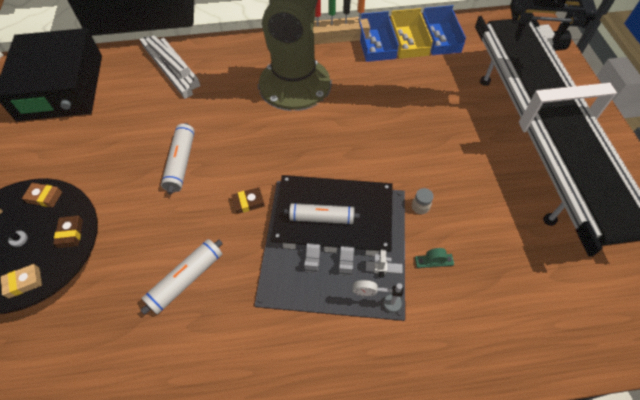

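Run:
```python
import cv2
a=cv2.imread("pics/top0.png")[95:240,215:390]; cv2.imwrite("pics/tc.png",cv2.resize(a,None,fx=4.5,fy=4,interpolation=cv2.INTER_CUBIC)[:600])
cv2.imwrite("pics/tc.png",cv2.resize(a,None,fx=4,fy=4,interpolation=cv2.INTER_CUBIC))
b=cv2.imread("pics/scene0.png")[170:320,250:450]; cv2.imwrite("pics/sc.png",cv2.resize(b,None,fx=4,fy=4,interpolation=cv2.INTER_CUBIC))
```

```text
(no output)
```

View pics/tc.png

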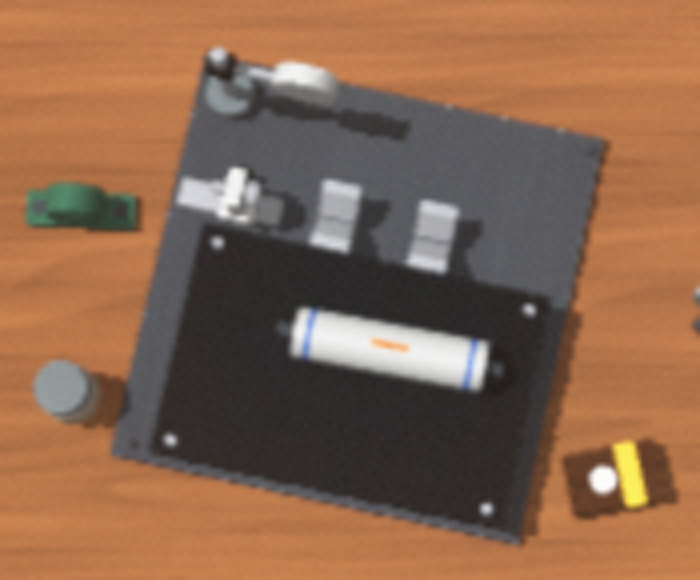

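View pics/sc.png

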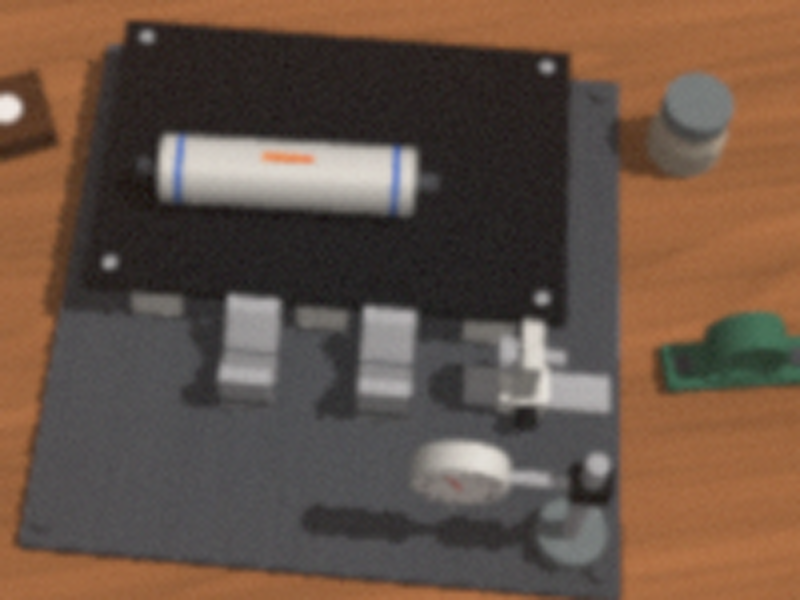

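```bash
cat > h.py <<'E'
import numpy as np
from bench import ctrl
from scipy.optimize import least_squares
M={n:ctrl.camera_model(n) for n in("scene","top")}
def proj(n,P):
    P=np.atleast_2d(P);m=M[n];E=m["extrinsics"];c=P@E[:3,:3].T+E[:3,3]
    q=np.c_[c[:,0],-c[:,1],-c[:,2]]@m["mtx"].T
    return q[:,:2]/q[:,2:]
def tri(obs,z=None):
    f=lambda p:np.concatenate([(proj(n,np.r_[p[:2],p[2] if z is None else z])[0]-u) for n,u in obs])
    r=least_squares(f,[.5,0,.05] if z is None else [.5,0]);return r.x,r.fun
def S2W(s,P):
    P=np.atleast_2d(P);c,t=np.cos(s[2]),np.sin(s[2])
    return np.c_[s[0]+c*P[:,0]-t*P[:,1],s[1]+t*P[:,0]+c*P[:,1],P[:,2]]
def W2S(s,P):
    P=np.atleast_2d(P);c,t=np.cos(s[2]),np.sin(s[2]);d=P[:,:2]-s[:2]
    return np.c_[c*d[:,0]+t*d[:,1],-t*d[:,0]+c*d[:,1]]
T=lambda u,v:np.array([u/4+215-.4,v/4+95-.4]); C=lambda u,v:np.array([u/4+250-.4,v/4+170-.4])
E
cat > fit.py <<'E'
from h import *
k=[("top",T(207,62),(.12,.18,.01)),("top",T(607,142),(.12,-.16,.01)),("top",T(113,455),(-.225,.18,.01)),("top",T(521,543),(-.225,-.16,.01)),
("scene",C(20,545),(.12,-.16,.01)),("scene",C(620,598),(.12,.18,.01)),("scene",C(618,85),(-.225,.18,.01)),
("scene",C(128,22),(-.217,-.143,.05)),("scene",C(569,53),(-.217,.143,.05)),("scene",C(567,325),(-.027,.143,.05)),("scene",C(85,290),(-.027,-.143,.05))]
f=lambda s:np.concatenate([proj(n,S2W(s,p))[0]-u for n,u,p in k])
r=least_squares(f,[.5,0,-.2],loss="soft_l1");s=r.x
print(s);print(f(s).reshape(-1,2).round(1))
np.save("s.npy",s)
A,e=tri([("top",T(277,328)),("scene",C(438,182))],.07);print("tip",A,e,W2S(s,A[None]))
B,e2=tri([("top",T(505,370)),("scene",C(138,165))],.07);print("tail",B,e2,W2S(s,B[None]))
print(np.linalg.norm(A-B), W2S(s,(A+B)[None]/2), np.arctan2(*(W2S(s,A[None])-W2S(s,B[None]))[0]))
# tops of the V blocks & stop
for n in("top","scene"):
  print(n,proj(n,S2W(s,[[0,.04,.05],[0,-.04,.05],[0,.1,.0603],[-.017,.102,.086]])).round(1))
E
python3 fit.py
```

```text
[ 0.62372905  0.01743471 -0.2298126 ]
[[-0.1 -2. ]
 [-0.2 -1.1]
 [-0.4  0.3]
 [ 0.1  0.4]
 [-0.4  0.2]
 [ 0.6  0.6]
 [ 0.2 -0.8]
 [-0.6 -0.3]
 [ 0.3  0.2]
 [ 0.1 -0.2]
 [-1.1 -1.5]]
tip [0.53773092 0.10309611] [0.52992348 0.36066437 0.43065912 0.226131  ] [[-0.10325041  0.06381934]]
tail [ 0.5012275  -0.07414818] [0.01290911 0.37956025 0.04503456 0.3310806 ] [[-0.09841875 -0.11708034]]
0.18096418693810964 [[-0.10083458 -0.0266305 ]] -0.026702692968667317
top [[299.1 148.5]
 [323.4 153.7]
 [280.6 144. ]
 [278.2 147.1]]
scene [[346.5 257.6]
 [312.  254.7]
 [373.  257.9]
 [375.2 246.3]]
```

```bash
cat > nav.py <<'E'
import sys
from h import *
from scipy.spatial.transform import Rotation as R
s=np.load("s.npy"); st=ctrl.get_state()
Rt=R.from_rotvec(st["tool_rot"]).as_matrix(); p=st["position"]
print("t",round(st["time"],2),"pos",p.round(4),"stand",W2S(s,p[None]).round(4),"z",p[2].round(4),"F stand",(R.from_euler('z',-s[2]).apply(st["ft_force"])).round(1),"grip",round(st["grip_width"],3))
yd=np.array([-np.sin(s[2]),np.cos(s[2]),0])
if Rt[:,1]@yd<0: yd=-yd
x=np.array([0,0,-1.]);G=np.c_[x,yd,np.cross(x,yd)]
rv=R.from_matrix(Rt.T@G).as_rotvec()
print("rot err units(5deg)",(np.degrees(rv)/5).round(2)); print("tool axes (cols)\n",Rt.round(3)) if len(sys.argv)<2 else 0
if len(sys.argv)>3:
    q=S2W(s,[[float(a) for a in sys.argv[1:4]]])[0]
    print("target",q.round(4),"travel cur tool",(Rt.T@(q-p)/.3).round(3),"travel aligned tool",(G.T@(q-p)/.3).round(3))
E
python3 nav.py; python3 nav.py -0.16 -0.027 0.16
```

```text
t 0.1 pos [0.1644 0.6284 0.2216] stand [[-0.5864  0.4902]] z 0.2216 F stand [-0.1 -0.4 -0.6] grip 1.001
rot err units(5deg) [-0.3   0.    0.02]
tool axes (cols)
 [[-0.     0.253  0.967]
 [-0.002  0.967 -0.253]
 [-1.    -0.002  0.   ]]
t 0.1 pos [0.1644 0.6284 0.2216] stand [[-0.5864  0.4902]] z 0.2216 F stand [-0.1 -0.4 -0.6] grip 1.001
rot err units(5deg) [-0.3   0.    0.02]
target [0.4618 0.0276 0.16  ] travel cur tool [ 0.208 -1.686  1.466] travel aligned tool [ 0.205 -1.724  1.421]
```

```bash
python3 -m jog '[{"rot":[-0.3,0,0],"travel":[0,-0.07,0.11],"jaw":-1},{"rot":[0,0,0],"travel":[0,-0.07,0.11],"jaw":-1},{"rot":[0,0,0],"travel":[0,-0.07,0.11],"jaw":-1},{"rot":[0,0,0],"travel":[0,-0.07,0.11],"jaw":-1},{"rot":[0,0,0],"travel":[0,-0.07,0.11],"jaw":-1},{"rot":[0,0,0],"travel":[0,-0.07,0.11],"jaw":-1},{"rot":[0,0,0],"travel":[0,-0.07,0.11],"jaw":-1},{"rot":[0,0,0],"travel":[0,-0.07,0.11],"jaw":-1}]'; python3 nav.py -0.16 -0.027 0.16
```

```text
time: 0.9
position: [0.3833, 0.403, 0.2222]
tool_rot: [0.18, 1.564, -0.181]
ft_force: [1.0, -0.3, 0.1]
grip_width: 1.0
t 0.9 pos [0.3833 0.403  0.2222] stand [[-0.3219  0.3206]] z 0.2222 F stand [ 1.  -0.   0.1] grip 1.0
rot err units(5deg) [ 0.   -0.    0.01]
target [0.4618 0.0276 0.16  ] travel cur tool [ 0.208 -1.159  0.539] travel aligned tool [ 0.207 -1.159  0.54 ]
```

```bash
python3 -m jog '[{"rot":[0,0,0],"travel":[0,-0.12,0.06],"jaw":-1},{"rot":[0,0,0],"travel":[0,-0.12,0.06],"jaw":-1},{"rot":[0,0,0],"travel":[0,-0.12,0.06],"jaw":-1},{"rot":[0,0,0],"travel":[0,-0.12,0.06],"jaw":-1},{"rot":[0,0,0],"travel":[0,-0.12,0.06],"jaw":-1},{"rot":[0,0,0],"travel":[0.05,-0.12,0.06],"jaw":-1},{"rot":[0,0,0],"travel":[0.05,-0.12,0.06],"jaw":-1},{"rot":[0,0,0],"travel":[0.05,-0.12,0.06],"jaw":-1}]'; python3 -m jog '[{"rot":[0,0,0],"travel":[0,-0.1,0],"jaw":-1},{"rot":[0,0,0],"travel":[0,0,0],"jaw":-1},{"rot":[0,0,0],"travel":[0,0,0],"jaw":-1}]'; python3 nav.py -0.16 -0.027 0.1;python3 - <<'E'
from bench import ctrl
import cv2
cv2.imwrite("pics/t1.png",cv2.resize(ctrl.get_image("top")[95:240,215:390,::-1],None,fx=4,fy=4,interpolation=2))
cv2.imwrite("pics/s1.png",cv2.resize(ctrl.get_image("scene")[120:270,230:430,::-1],None,fx=4,fy=4,interpolation=2))
E
```

```text
time: 1.7
position: [0.4572, 0.0897, 0.177]
tool_rot: [0.18, 1.563, -0.18]
ft_force: [1.4, -0.2, 1.5]
grip_width: 1.001
time: 2.0
position: [0.4503, 0.062, 0.1775]
tool_rot: [0.182, 1.563, -0.181]
ft_force: [-0.8, 1.3, -0.5]
grip_width: 1.001
t 2.0 pos [0.4503 0.062  0.1775] stand [[-0.1791  0.0039]] z 0.1775 F stand [-1.1  1.  -0.5] grip 1.001
rot err units(5deg) [-0.01 -0.   -0.01]
target [0.4618 0.0276 0.1   ] travel cur tool [ 0.258 -0.103  0.064] travel aligned tool [ 0.258 -0.103  0.064]
```

View pics/s1.png

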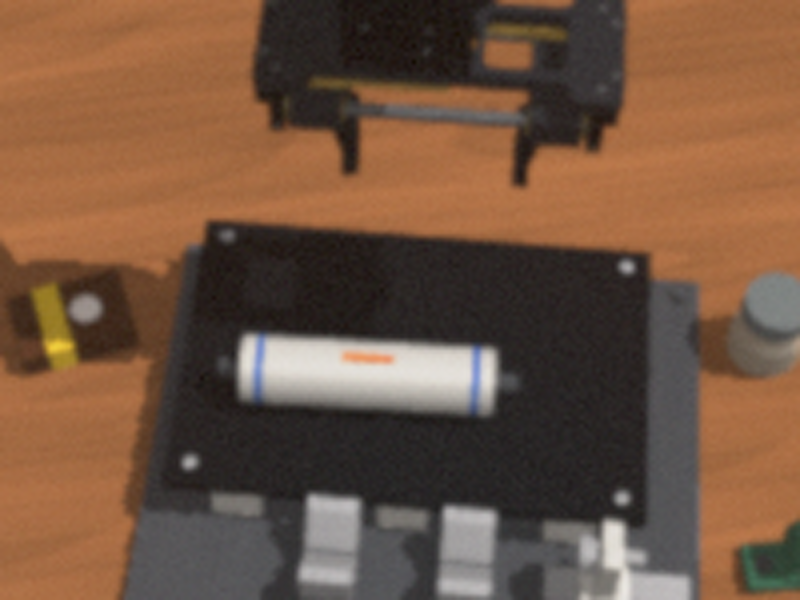

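The roller is untouched, and the fingers hang behind it (tips at crop 350,170 and 520,185). I'll descend behind it.

```bash
python3 -m jog '[{"rot":[0,0,0],"travel":[0,-0.05,0.03],"jaw":-1},{"rot":[0,0,0],"travel":[0.06,-0.05,0.03],"jaw":-1},{"rot":[0,0,0],"travel":[0.07,0,0],"jaw":-1},{"rot":[0,0,0],"travel":[0.07,0,0],"jaw":-1},{"rot":[0,0,0],"travel":[0.05,0,0],"jaw":-1},{"rot":[0,0,0],"travel":[0,0,0],"jaw":-1},{"rot":[0,0,0],"travel":[0,0,0],"jaw":-1}]'; python3 nav.py -0.16 -0.027 0.06
```

```text
time: 2.8
position: [0.4614, 0.0297, 0.1028]
tool_rot: [0.179, 1.563, -0.179]
ft_force: [-0.5, -0.2, -0.5]
grip_width: 1.004
t 2.8 pos [0.4614 0.0297 0.1028] stand [[-0.1609 -0.025 ]] z 0.1028 F stand [-0.4 -0.4 -0.5] grip 1.004
rot err units(5deg) [0.02 0.   0.  ]
target [0.4618 0.0276 0.06  ] travel cur tool [ 0.143 -0.007  0.003] travel aligned tool [ 0.143 -0.007  0.003]
```

```bash
python3 -m jog '[{"rot":[0,0,0],"travel":[0.05,-0.007,0],"jaw":-1},{"rot":[0,0,0],"travel":[0.05,0,0],"jaw":-1},{"rot":[0,0,0],"travel":[0.04,0,0],"jaw":-1},{"rot":[0,0,0],"travel":[0,0,0],"jaw":-1},{"rot":[0,0,0],"travel":[0,0,0],"jaw":-1}]'; python3 nav.py -0.135 -0.027 0.06
python3 - <<'E'
from bench import ctrl
import cv2
cv2.imwrite("pics/s2.png",cv2.resize(ctrl.get_image("scene")[120:270,230:430,::-1],None,fx=4,fy=4,interpolation=2))
E
```

```text
time: 3.3
position: [0.4611, 0.0269, 0.0611]
tool_rot: [0.18, 1.563, -0.18]
ft_force: [-0.2, 0.5, 0.6]
grip_width: 0.999
t 3.3 pos [0.4611 0.0269 0.0611] stand [[-0.1605 -0.0278]] z 0.0611 F stand [-0.3  0.4  0.6] grip 0.999
rot err units(5deg) [ 0.01  0.01 -0.  ]
target [0.4861 0.0219 0.06  ] travel cur tool [0.004 0.003 0.085] travel aligned tool [0.004 0.003 0.085]
```

View pics/s2.png

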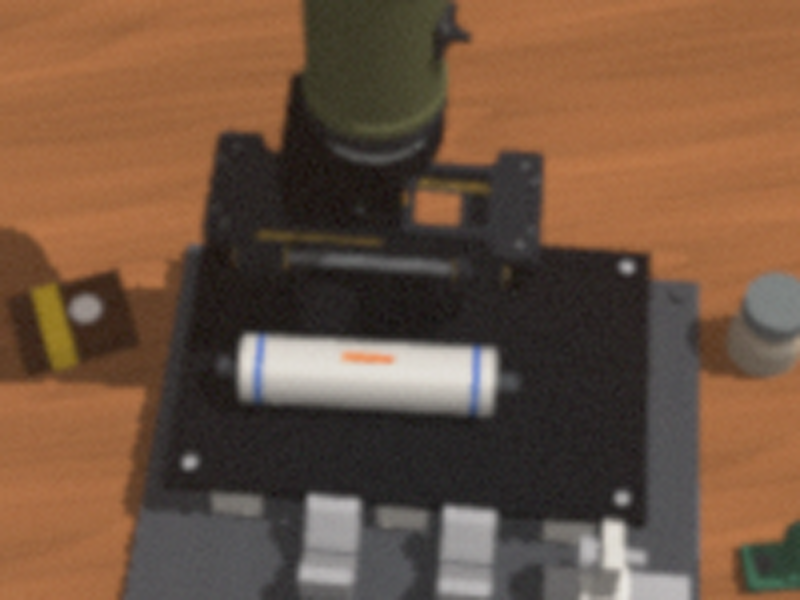

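```bash
python3 -m jog '[{"rot":[0,0,0],"travel":[0.004,0.003,0.015],"jaw":-1},{"rot":[0,0,0],"travel":[0,0,0.015],"jaw":-1},{"rot":[0,0,0],"travel":[0,0,0.015],"jaw":-1},{"rot":[0,0,0],"travel":[0,0,0.015],"jaw":-1},{"rot":[0,0,0],"travel":[0,0,0.015],"jaw":-1},{"rot":[0,0,0],"travel":[0,0,0.015],"jaw":-1},{"rot":[0,0,0],"travel":[0,0,0.015],"jaw":-1},{"rot":[0,0,0],"travel":[0,0,0.015],"jaw":-1}]'; python3 -m jog '[{"rot":[0,0,0],"travel":[0,0,0.015],"jaw":-1},{"rot":[0,0,0],"travel":[0,0,0.015],"jaw":-1},{"rot":[0,0,0],"travel":[0,0,0.015],"jaw":-1},{"rot":[0,0,0],"travel":[0,0,0.015],"jaw":-1}]';python3 nav.py -0.05 -0.027 0.06
python3 - <<'E'
from bench import ctrl
import cv2
cv2.imwrite("pics/s3.png",cv2.resize(ctrl.get_image("scene")[120:270,230:430,::-1],None,fx=4,fy=4,interpolation=2))
E
```

```text
time: 4.15
position: [0.4963, 0.0193, 0.0593]
tool_rot: [0.18, 1.563, -0.18]
ft_force: [-0.3, -0.0, 0.2]
grip_width: 0.999
time: 4.55
position: [0.5138, 0.0152, 0.0594]
tool_rot: [0.18, 1.563, -0.18]
ft_force: [-0.4, 0.5, 0.8]
grip_width: 1.0
t 4.55 pos [0.5138 0.0152 0.0594] stand [[-0.1065 -0.0272]] z 0.0594 F stand [-0.5  0.4  0.8] grip 1.0
rot err units(5deg) [ 0.  0. -0.]
target [0.5689 0.0025 0.06  ] travel cur tool [-0.002  0.001  0.188] travel aligned tool [-0.002  0.001  0.188]
```

View pics/s3.png

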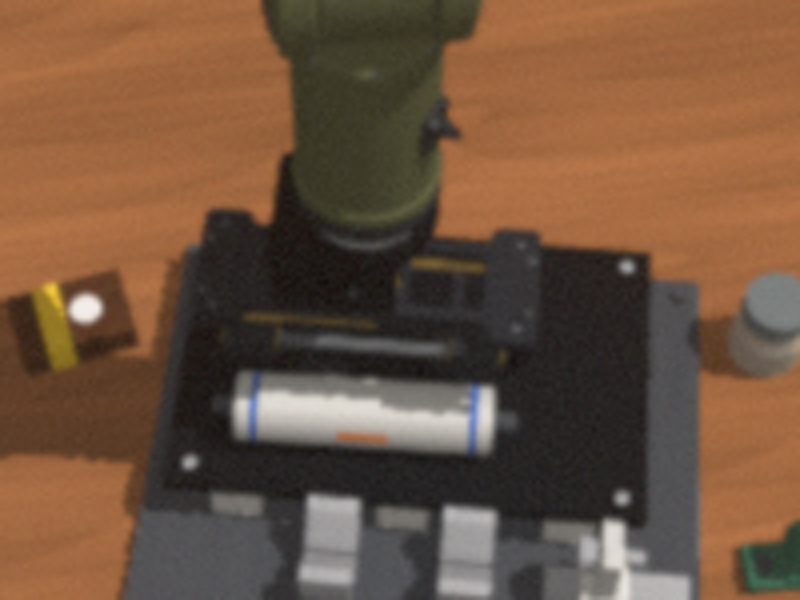

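The roller is rolling straight: the orange mark has turned and the tube is parallel to the deck edge. Continuing the push.

```bash
python3 -m jog '[{"rot":[0,0,0],"travel":[0,0,0.015],"jaw":-1},{"rot":[0,0,0],"travel":[0,0,0.015],"jaw":-1},{"rot":[0,0,0],"travel":[0,0,0.015],"jaw":-1},{"rot":[0,0,0],"travel":[0,0,0.015],"jaw":-1},{"rot":[0,0,0],"travel":[0,0,0.015],"jaw":-1},{"rot":[0,0,0],"travel":[0,0,0.015],"jaw":-1},{"rot":[0,0,0],"travel":[0,0,0.015],"jaw":-1},{"rot":[0,0,0],"travel":[0,0,0.015],"jaw":-1}]'; python3 -m jog '[{"rot":[0,0,0],"travel":[0,0,0.015],"jaw":-1},{"rot":[0,0,0],"travel":[0,0,0.015],"jaw":-1},{"rot":[0,0,0],"travel":[0,0,0.01],"jaw":-1},{"rot":[0,0,0],"travel":[0,0,0.01],"jaw":-1}]';python3 nav.py -0.045 -0.027 0.06
python3 - <<'E'
from bench import ctrl
import cv2
cv2.imwrite("pics/s4.png",cv2.resize(ctrl.get_image("scene")[150:300,230:430,::-1],None,fx=4,fy=4,interpolation=2))
E
```

```text
time: 5.4
position: [0.5489, 0.007, 0.0594]
tool_rot: [0.18, 1.563, -0.18]
ft_force: [-0.5, 0.8, 0.1]
grip_width: 0.999
time: 5.8
position: [0.5634, 0.0036, 0.0593]
tool_rot: [0.18, 1.563, -0.18]
ft_force: [0.2, 0.5, 0.5]
grip_width: 0.995
t 5.8 pos [0.5634 0.0036 0.0593] stand [[-0.0556 -0.0273]] z 0.0593 F stand [0.1 0.5 0.5] grip 0.995
rot err units(5deg) [0. 0. 0.]
target [0.5738 0.0014 0.06  ] travel cur tool [-0.002  0.001  0.035] travel aligned tool [-0.002  0.001  0.035]
```

View pics/s4.png

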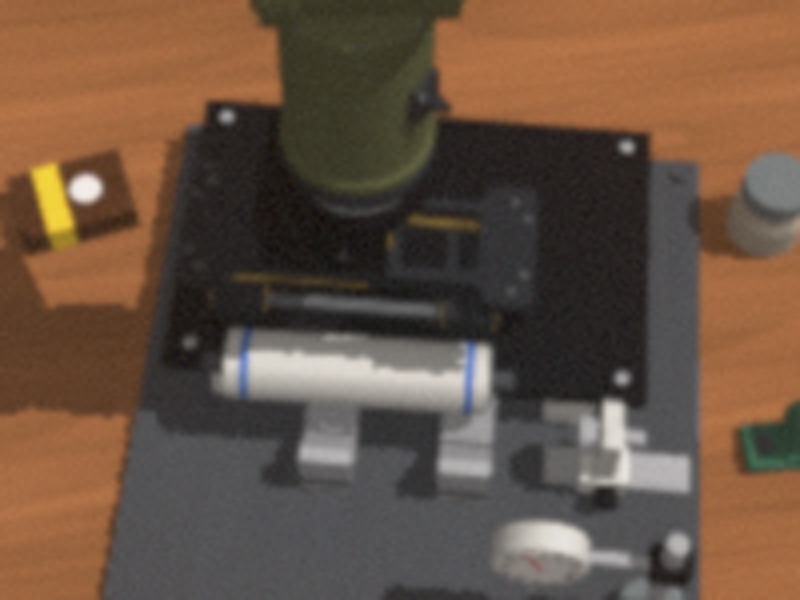

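```bash
python3 -m jog '[{"rot":[0,0,0],"travel":[0,0,0.01],"jaw":-1},{"rot":[0,0,0],"travel":[0,0,0.01],"jaw":-1},{"rot":[0,0,0],"travel":[0,0,0.01],"jaw":-1},{"rot":[0,0,0],"travel":[0,0,0.01],"jaw":-1},{"rot":[0,0,0],"travel":[0,0,0],"jaw":-1},{"rot":[0,0,0],"travel":[0,0,0],"jaw":-1}]'; python3 nav.py -0.045 -0.027 0.06
python3 - <<'E'
from bench import ctrl
import cv2
cv2.imwrite("pics/s5.png",cv2.resize(ctrl.get_image("scene")[150:300,230:430,::-1],None,fx=4,fy=4,interpolation=2))
E
```

```text
time: 6.45
position: [0.5748, 0.0009, 0.0593]
tool_rot: [0.18, 1.563, -0.18]
ft_force: [-0.5, -0.1, -0.0]
grip_width: 0.999
t 6.45 pos [0.5748 0.0009 0.0593] stand [[-0.0439 -0.0273]] z 0.0593 F stand [-0.5 -0.2 -0. ] grip 0.999
rot err units(5deg) [ 0. -0.  0.]
target [0.5738 0.0014 0.06  ] travel cur tool [-0.002  0.001 -0.004] travel aligned tool [-0.002  0.001 -0.004]
```

View pics/s5.png

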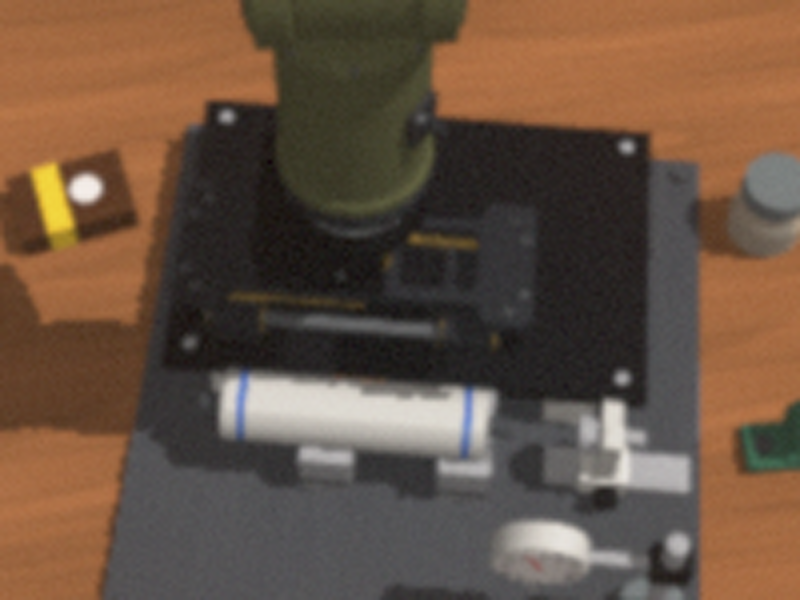

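```bash
python3 -m jog '[{"rot":[0,0,0],"travel":[0,0,-0.05],"jaw":-1},{"rot":[0,0,0],"travel":[0,0,-0.05],"jaw":-1},{"rot":[0,0,0],"travel":[-0.1,0,-0.02],"jaw":-1},{"rot":[0,0,0],"travel":[-0.1,0,0],"jaw":-1},{"rot":[0,0,0],"travel":[-0.1,-0.03,0],"jaw":-1},{"rot":[0,0,0],"travel":[-0.08,-0.06,0],"jaw":0},{"rot":[0,0,0],"travel":[0,-0.1,0],"jaw":1},{"rot":[0,0,0],"travel":[0,-0.1,0],"jaw":1}]';python3 -m jog '[{"rot":[0,0,0],"travel":[0,-0.1,0.05],"jaw":1},{"rot":[0,0,0],"travel":[0,-0.05,0.05],"jaw":1}]' ; python3 nav.py 0 -0.160 0.05
python3 - <<'E'
from bench import ctrl
import cv2
cv2.imwrite("pics/s6.png",cv2.resize(ctrl.get_image("scene")[150:300,230:430,::-1],None,fx=4,fy=4,interpolation=2))
cv2.imwrite("pics/t6.png",cv2.resize(ctrl.get_image("top")[95:240,215:390,::-1],None,fx=4,fy=4,interpolation=2))
E
```

```text
time: 7.3
position: [0.5203, -0.0761, 0.1745]
tool_rot: [0.18, 1.561, -0.178]
ft_force: [0.1, -0.2, -0.7]
grip_width: 0.811
time: 7.5
position: [0.5381, -0.1294, 0.1739]
tool_rot: [0.183, 1.562, -0.183]
ft_force: [0.4, 0.5, 0.6]
grip_width: 0.632
t 7.5 pos [ 0.5381 -0.1294  0.1739] stand [[-0.0499 -0.1625]] z 0.1739 F stand [0.2 0.5 0.6] grip 0.632
rot err units(5deg) [-0.03  0.01 -0.  ]
target [ 0.5873 -0.1384  0.05  ] travel cur tool [0.413 0.009 0.166] travel aligned tool [0.413 0.008 0.166]
```

View pics/s6.png

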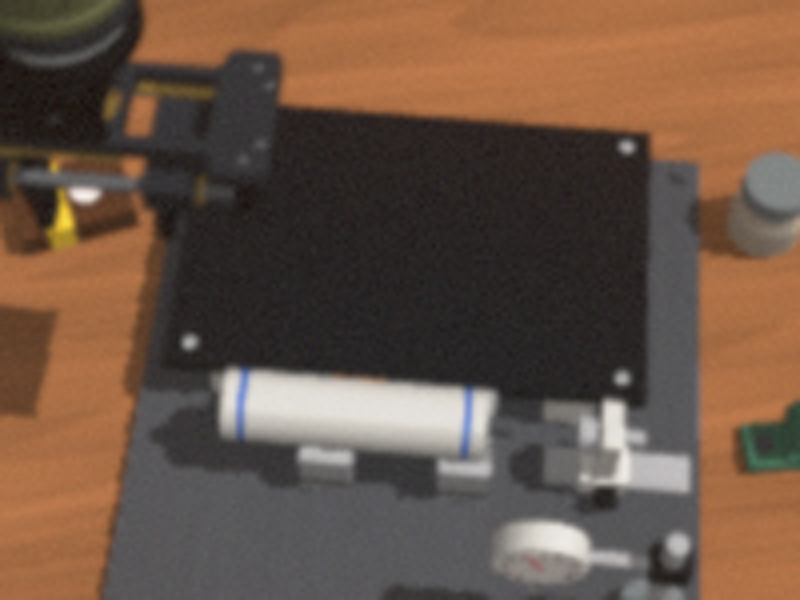

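View pics/t6.png

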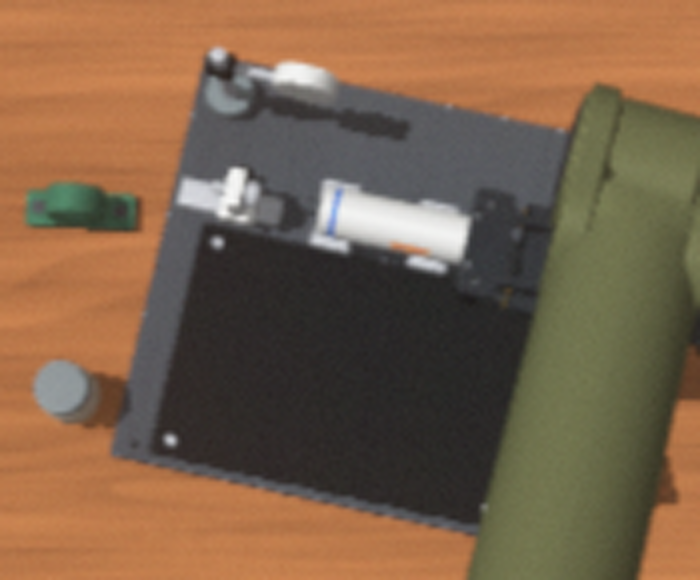

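```bash
python3 - <<'E'
from h import *
s=np.load("s.npy")
print((proj("scene",S2W(s,[[0,-.117,.0603],[0,-.102,.0603],[0,.048,.0603],[0,.063,.0603],[0,.1,.0603]]))-[230,150]+.4)*4)
print((proj("top",S2W(s,[[0,.048,.0603],[0,.063,.0603],[0,.1,.0603]]))-[215,95]+.4)*4)
E
python3 -m jog '[{"rot":[0,0,0],"travel":[0,0.005,0.05],"jaw":1},{"rot":[0,0,0],"travel":[0,0,0.06],"jaw":1},{"rot":[0,0,0],"travel":[0,0,0.055],"jaw":1},{"rot":[0,0,0],"travel":[0.05,0,0],"jaw":1},{"rot":[0,0,0],"travel":[0.06,0,0],"jaw":1},{"rot":[0,0,0],"travel":[0.06,0,0],"jaw":1},{"rot":[0,0,0],"travel":[0,0,0],"jaw":1}]';python3 nav.py 0 -0.160 0.052
```

```text
[[196.3674289  401.78706475]
 [222.16502746 403.93167728]
 [482.37146425 425.56322494]
 [508.61725846 427.74509697]
 [573.53376793 433.14175274]]
[[327.57172889 210.86604299]
 [309.25961566 206.9864929 ]
 [264.13239373 197.4259733 ]]
time: 8.3
position: [0.5842, -0.1344, 0.1187]
tool_rot: [0.181, 1.57, -0.179]
ft_force: [-1.0, -0.6, -0.5]
grip_width: 0.011
t 8.3 pos [ 0.5842 -0.1344  0.1187] stand [[-0.0039 -0.1569]] z 0.1187 F stand [-0.8 -0.8 -0.5] grip 0.011
rot err units(5deg) [ 0.01 -0.08  0.  ]
target [ 0.5873 -0.1384  0.052 ] travel cur tool [ 0.222 -0.01   0.015] travel aligned tool [ 0.222 -0.01   0.013]
```

```bash
python3 -m jog '[{"rot":[0,-0.08,0],"travel":[0.05,-0.01,0.013],"jaw":1},{"rot":[0,0,0],"travel":[0.06,0,0],"jaw":1},{"rot":[0,0,0],"travel":[0.06,0,0],"jaw":1},{"rot":[0,0,0],"travel":[0.05,0,0],"jaw":1},{"rot":[0,0,0],"travel":[0,0,0],"jaw":1},{"rot":[0,0,0],"travel":[0,0,0],"jaw":1}]';python3 nav.py 0 -0.132 0.052
python3 - <<'E'
from bench import ctrl
import cv2
cv2.imwrite("pics/s7.png",cv2.resize(ctrl.get_image("scene")[150:300,230:430,::-1],None,fx=4,fy=4,interpolation=2))
E
```

```text
time: 8.9
position: [0.5909, -0.1398, 0.0567]
tool_rot: [0.179, 1.556, -0.181]
ft_force: [0.0, -0.7, -0.3]
grip_width: 0.005
t 8.9 pos [ 0.5909 -0.1398  0.0567] stand [[ 0.0038 -0.1605]] z 0.0567 F stand [ 0.2 -0.6 -0.3] grip 0.005
rot err units(5deg) [ 0.    0.08 -0.  ]
target [ 0.5937 -0.1111  0.052 ] travel cur tool [ 0.015  0.095 -0.013] travel aligned tool [ 0.016  0.095 -0.013]
```

View pics/s7.png

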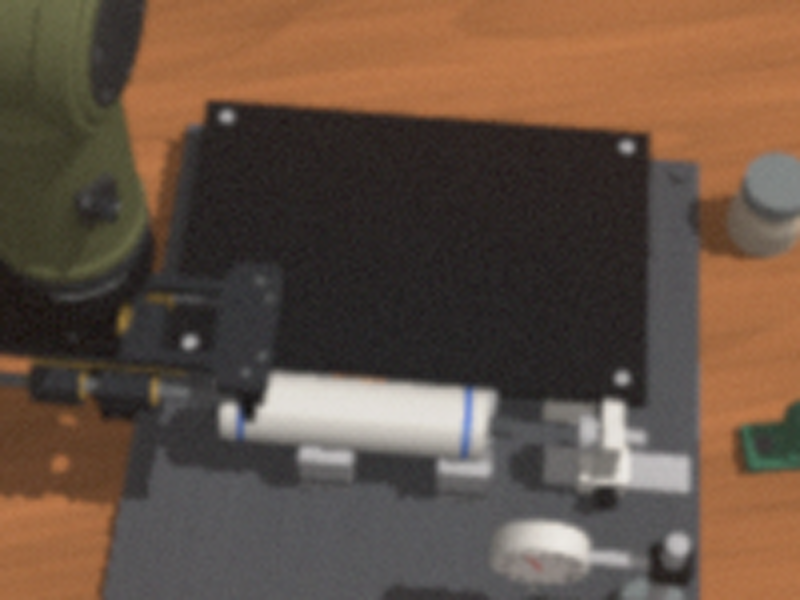

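```bash
python3 -m jog '[{"rot":[0,0.08,0],"travel":[0.015,0,-0.013],"jaw":1},{"rot":[0,0,0],"travel":[0,0.02,0],"jaw":1},{"rot":[0,0,0],"travel":[0,0.02,0],"jaw":1},{"rot":[0,0,0],"travel":[0,0.02,0],"jaw":1},{"rot":[0,0,0],"travel":[0,0.015,0],"jaw":1},{"rot":[0,0,0],"travel":[0,0.015,0],"jaw":1},{"rot":[0,0,0],"travel":[0,0.01,0],"jaw":1},{"rot":[0,0,0],"travel":[0,0.01,0],"jaw":1}]';python3 nav.py 0 -0.1 0.052
python3 - <<'E'
from bench import ctrl
import cv2
cv2.imwrite("pics/s8.png",cv2.resize(ctrl.get_image("scene")[150:300,230:430,::-1],None,fx=4,fy=4,interpolation=2))
E
```

```text
time: 9.75
position: [0.5948, -0.1067, 0.0519]
tool_rot: [0.18, 1.563, -0.18]
ft_force: [-0.3, -0.5, -0.4]
grip_width: 0.009
t 9.75 pos [ 0.5948 -0.1067  0.0519] stand [[ 1.000e-04 -1.274e-01]] z 0.0519 F stand [-0.2 -0.5 -0.4] grip 0.009
rot err units(5deg) [0. 0. 0.]
target [ 0.6009 -0.0799  0.052 ] travel cur tool [-0.001  0.091 -0.   ] travel aligned tool [-0.     0.091 -0.   ]
```

View pics/s8.png

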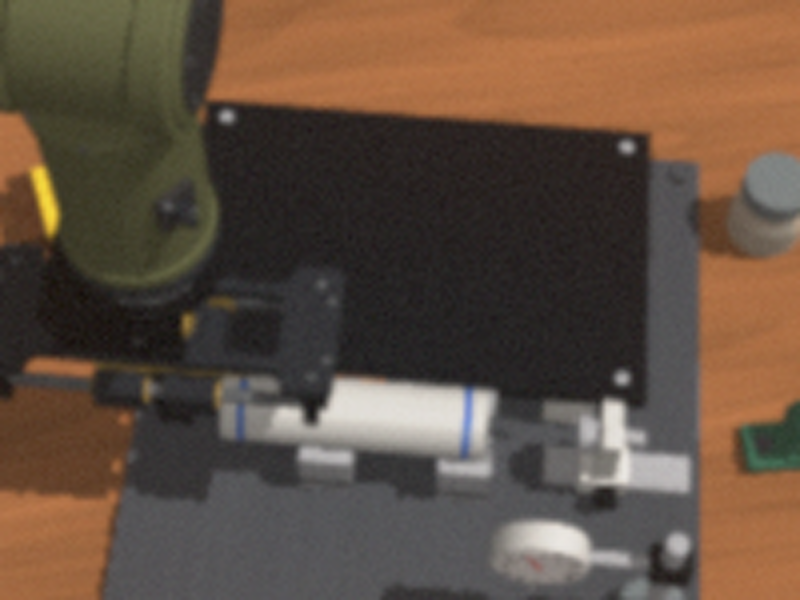

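```bash
python3 -m jog '[{"rot":[0,0,0],"travel":[0,0.01,0],"jaw":1},{"rot":[0,0,0],"travel":[0,0.01,0],"jaw":1},{"rot":[0,0,0],"travel":[0,0.01,0],"jaw":1},{"rot":[0,0,0],"travel":[0,0.01,0],"jaw":1},{"rot":[0,0,0],"travel":[0,0.01,0],"jaw":1}]';python3 nav.py 0 -0.1 0.052
python3 - <<'E'
from bench import ctrl
import cv2
cv2.imwrite("pics/s9.png",cv2.resize(ctrl.get_image("scene")[150:300,230:430,::-1],None,fx=4,fy=4,interpolation=2))
E
```

```text
time: 10.3
position: [0.5979, -0.093, 0.0519]
tool_rot: [0.18, 1.563, -0.181]
ft_force: [-0.7, -3.0, 1.1]
grip_width: 0.005
t 10.3 pos [ 0.5979 -0.093   0.0519] stand [[ 0.     -0.1134]] z 0.0519 F stand [-0.  -3.1  1.1] grip 0.005
rot err units(5deg) [-0.01  0.    0.01]
target [ 0.6009 -0.0799  0.052 ] travel cur tool [-0.001  0.045 -0.   ] travel aligned tool [-0.     0.045 -0.   ]
```

View pics/s9.png

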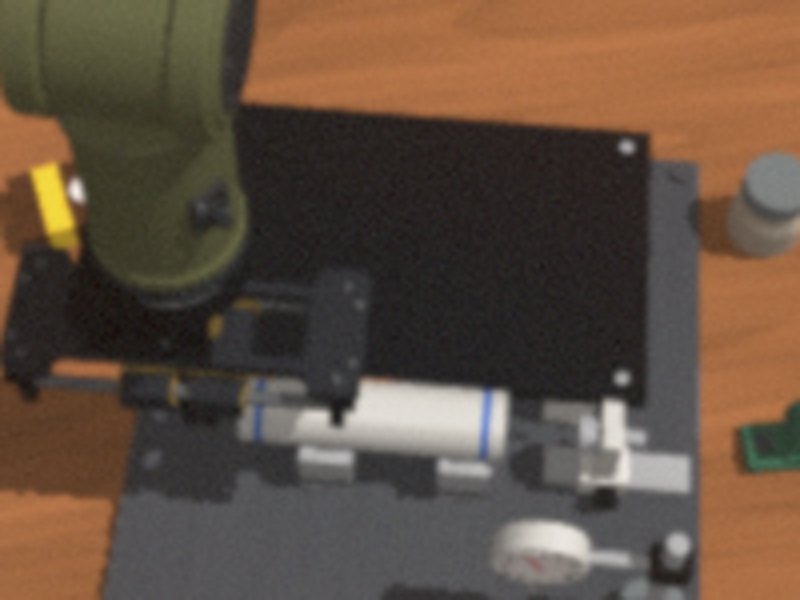

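```bash
python3 -m jog '[{"rot":[0,0,0],"travel":[0,0.01,0],"jaw":1},{"rot":[0,0,0],"travel":[0,0.01,0],"jaw":1},{"rot":[0,0,0],"travel":[0,0.01,0],"jaw":1},{"rot":[0,0,0],"travel":[0,0.01,0],"jaw":1},{"rot":[0,0,0],"travel":[0,0.01,0],"jaw":1}]';python3 nav.py 0 -0.1 0.052
python3 - <<'E'
from bench import ctrl
import cv2
a=ctrl.get_image("scene")[220:290,320:420,::-1]; b=ctrl.get_image("top")[120:190,255:355,::-1]
cv2.imwrite("pics/s10.png",cv2.resize(cv2.hconcat([a,b]),None,fx=4,fy=4,interpolation=2))
E
```

```text
time: 10.85
position: [0.6016, -0.0774, 0.0519]
tool_rot: [0.18, 1.563, -0.18]
ft_force: [-0.1, -4.5, -0.4]
grip_width: 0.003
t 10.85 pos [ 0.6016 -0.0774  0.0519] stand [[ 0.0001 -0.0974]] z 0.0519 F stand [ 0.9 -4.4 -0.4] grip 0.003
rot err units(5deg) [ 0.  0. -0.]
target [ 0.6009 -0.0799  0.052 ] travel cur tool [-0.    -0.009 -0.   ] travel aligned tool [-0.    -0.009 -0.   ]
```

View pics/s10.png

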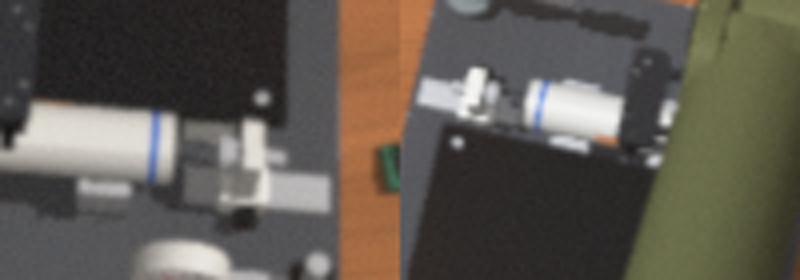

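```bash
for i in 1; do python3 -m jog '[{"rot":[0,0,0],"travel":[0,0.005,0],"jaw":1},{"rot":[0,0,0],"travel":[0,0.005,0],"jaw":1}]';python3 nav.py 0 -0.1 0.052; python3 -m jog '[{"rot":[0,0,0],"travel":[0,0.005,0],"jaw":1},{"rot":[0,0,0],"travel":[0,0.005,0],"jaw":1}]';python3 nav.py 0 -0.1 0.052;done
```

```text
time: 11.15
position: [0.6022, -0.075, 0.0519]
tool_rot: [0.18, 1.563, -0.181]
ft_force: [-0.5, -4.1, 1.7]
grip_width: 0.008
t 11.15 pos [ 0.6022 -0.075   0.0519] stand [[ 0.0001 -0.0949]] z 0.0519 F stand [ 0.4 -4.1  1.7] grip 0.008
rot err units(5deg) [-0.  0.  0.]
target [ 0.6009 -0.0799  0.052 ] travel cur tool [-0.    -0.017 -0.   ] travel aligned tool [-0.    -0.017 -0.   ]
time: 11.35
position: [0.6029, -0.0719, 0.0519]
tool_rot: [0.18, 1.563, -0.18]
ft_force: [-0.7, -4.1, 1.0]
grip_width: 0.006
t 11.35 pos [ 0.6029 -0.0719  0.0519] stand [[ 0.0001 -0.0918]] z 0.0519 F stand [ 0.3 -4.2  1. ] grip 0.006
rot err units(5deg) [-0.  0.  0.]
target [ 0.6009 -0.0799  0.052 ] travel cur tool [-0.    -0.027 -0.   ] travel aligned tool [-0.    -0.027 -0.   ]
```

```bash
python3 -m jog '[{"rot":[0,0,0],"travel":[0,0.004,0],"jaw":1},{"rot":[0,0,0],"travel":[0,0.004,0],"jaw":1}]';python3 nav.py x
python3 - <<'E'
from bench import ctrl
import cv2
a=ctrl.get_image("scene")[220:290,320:420,::-1]; b=ctrl.get_image("top")[120:190,255:355,::-1]
cv2.imwrite("pics/s11.png",cv2.resize(cv2.hconcat([a,b]),None,fx=4,fy=4,interpolation=2))
E
```

```text
time: 11.55
position: [0.6035, -0.0695, 0.0519]
tool_rot: [0.18, 1.563, -0.18]
ft_force: [0.0, -3.2, 1.1]
grip_width: 0.008
t 11.55 pos [ 0.6035 -0.0695  0.0519] stand [[ 0.0001 -0.0893]] z 0.0519 F stand [ 0.8 -3.1  1.1] grip 0.008
rot err units(5deg) [0. 0. 0.]
```

View pics/s11.png

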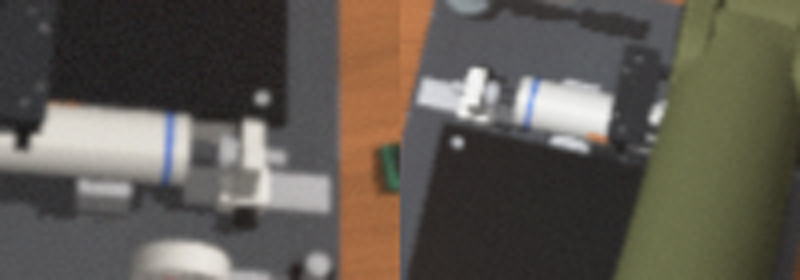

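```bash
python3 -m jog '[{"rot":[0,0,0],"travel":[0,0.004,0],"jaw":1},{"rot":[0,0,0],"travel":[0,0.003,0],"jaw":1}]';python3 nav.py x; python3 -m jog '[{"rot":[0,0,0],"travel":[0,0.003,0],"jaw":1},{"rot":[0,0,0],"travel":[0,0.002,0],"jaw":1}]';python3 nav.py x
```

```text
time: 11.85
position: [0.6039, -0.0675, 0.0519]
tool_rot: [0.18, 1.563, -0.18]
ft_force: [0.5, -3.7, 0.8]
grip_width: 0.008
t 11.85 pos [ 0.6039 -0.0675  0.0519] stand [[ 0.0001 -0.0872]] z 0.0519 F stand [ 1.3 -3.5  0.8] grip 0.008
rot err units(5deg) [0. 0. 0.]
time: 12.05
position: [0.6042, -0.0666, 0.0519]
tool_rot: [0.18, 1.563, -0.181]
ft_force: [-0.3, -6.0, 0.7]
grip_width: 0.001
t 12.05 pos [ 0.6042 -0.0666  0.0519] stand [[ 0.0001 -0.0863]] z 0.0519 F stand [ 1.1 -5.9  0.7] grip 0.001
rot err units(5deg) [0.   0.   0.01]
```

```bash
python3 -m jog '[{"rot":[0,0,0],"travel":[0,0.002,0],"jaw":1},{"rot":[0,0,0],"travel":[0,0,0],"jaw":1}]';python3 nav.py x; python3 -m jog '[{"rot":[0,0,0],"travel":[0,0.002,0],"jaw":1},{"rot":[0,0,0],"travel":[0,0,0],"jaw":1}]';python3 nav.py x
```

```text
time: 12.25
position: [0.6042, -0.0667, 0.0519]
tool_rot: [0.18, 1.563, -0.182]
ft_force: [-0.9, -5.9, 0.8]
grip_width: 0.006
t 12.25 pos [ 0.6042 -0.0667  0.0519] stand [[ 0.0001 -0.0863]] z 0.0519 F stand [ 0.4 -6.   0.8] grip 0.006
rot err units(5deg) [-0.01  0.    0.02]
time: 12.45
position: [0.6041, -0.0666, 0.0519]
tool_rot: [0.18, 1.563, -0.183]
ft_force: [-1.2, -6.5, 2.1]
grip_width: 0.005
t 12.45 pos [ 0.6041 -0.0666  0.0519] stand [[ 0.0001 -0.0863]] z 0.0519 F stand [ 0.3 -6.6  2.1] grip 0.005
rot err units(5deg) [-0.01  0.    0.02]
```

The tool has stopped advancing while the force has risen, so the roller is on the stop. Retracting and checking.

```bash
python3 -m jog '[{"rot":[0,0,0],"travel":[0,-0.01,0],"jaw":1},{"rot":[0,0,0],"travel":[0,-0.04,0],"jaw":1},{"rot":[0,0,0],"travel":[0,-0.08,0],"jaw":1},{"rot":[0,0,0],"travel":[0,-0.08,0],"jaw":1},{"rot":[0,0,0],"travel":[-0.1,-0.05,0],"jaw":1},{"rot":[0,0,0],"travel":[-0.12,0,0],"jaw":1},{"rot":[0,0,0],"travel":[-0.12,0,0],"jaw":1},{"rot":[0,0,0],"travel":[-0.08,-0.1,0],"jaw":1}]'; python3 -m jog '[{"rot":[0,0,0],"travel":[0,-0.14,0],"jaw":1},{"rot":[0,0,0],"travel":[0,-0.14,0],"jaw":1},{"rot":[0,0,0],"travel":[0,-0.14,0],"jaw":1},{"rot":[0,0,0],"travel":[0,-0.1,0],"jaw":1},{"rot":[0,0,0],"travel":[0,0,0],"jaw":1},{"rot":[0,0,0],"travel":[0,0,0],"jaw":1}]';python3 nav.py x
python3 - <<'E'
from bench import ctrl
import cv2
a=ctrl.get_image("scene")[:,:,::-1]; b=ctrl.get_image("top")[:,:,::-1]
cv2.imwrite("pics/sf.png",a);cv2.imwrite("pics/tf.png",b)
cv2.imwrite("pics/s12.png",cv2.resize(a[170:320,250:450],None,fx=4,fy=4,interpolation=2))
cv2.imwrite("pics/t12.png",cv2.resize(b[95:240,215:390],None,fx=4,fy=4,interpolation=2))
E
```

```text
time: 13.25
position: [0.5824, -0.1644, 0.18]
tool_rot: [0.178, 1.561, -0.17]
ft_force: [0.5, 0.1, 0.2]
grip_width: 0.005
time: 13.85
position: [0.5442, -0.3218, 0.1775]
tool_rot: [0.183, 1.563, -0.18]
ft_force: [0.0, 0.6, 1.0]
grip_width: 0.003
t 13.85 pos [ 0.5442 -0.3218  0.1775] stand [[-2.000e-04 -3.485e-01]] z 0.1775 F stand [-0.1  0.6  1. ] grip 0.003
rot err units(5deg) [-0.01 -0.   -0.02]
```

View pics/s12.png

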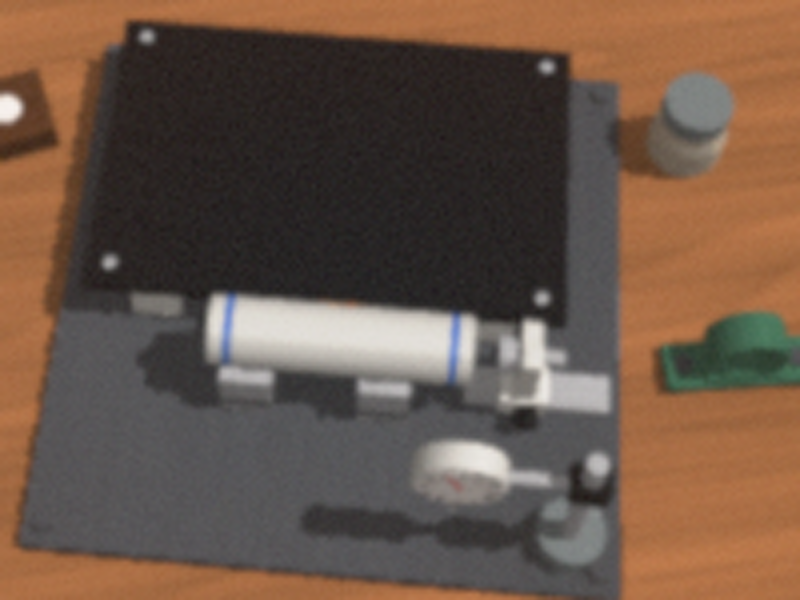

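View pics/t12.png

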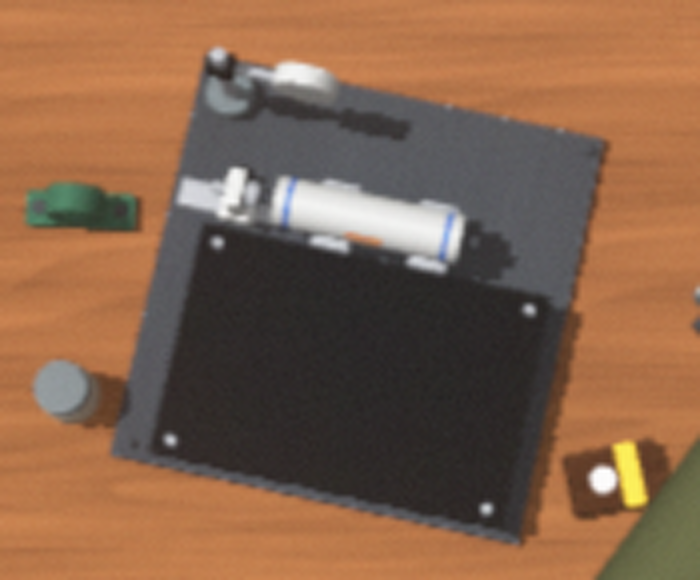

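The roller lies in both V-blocks with its stub against the stop disc (scene crop about 500,350). The end stop, sample, housing and jar are at the same pixels as at the start, so I'm handing in.

```bash
python3 -c "
from bench import ctrl
print(ctrl.close_job())"
```

```text
the job is handed in; nothing more can be done
None
```

The roller lies in both V-blocks with its stub shaft against the end stop, and I handed the job in at about 14 s of the 43 s allowed.

- **Rolling:** I rolled it along the deck with the open fingers, tips about 9 mm above the deck, and it dropped into both V-blocks.
- **Lengthwise push:** I pushed the tail stub with the shut fingers. Sliding took about 3–4 N. At the stop, the tool stopped advancing over two further small pushes, and the force rose to only 6.6 N, far below the 60 N at which the stop slips.
- **Last checks:** After I retracted, both camera views showed the stub against the stop disc with no visible gap. The end stop, wooden sample, green bearing housing and jar were at the same image positions as at the start, and the robot was clear of everything. No check failed or disagreed.

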